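# Clamp the recording chamber on the microscope stage board

### The job

Clamp the white recording chamber down on its stage board: push the swing clamp's bright metal strap round over the chamber until it meets its stop with the rubber foot above the brass disc, and only then push the red cam lever fully down so that the foot presses on the disc. Leave the chamber seated where it is and do not disturb the dish, the bottle or the slide box.

Things in the scene. Friction and masses are not known exactly. Their poses are not given: they have to be found in the camera images.
- board: Dark grey breadboard, 225 x 300 x 12.5 mm (its x, y, z), with a grid of small black holes, fixed to the black bench. Origin: centre of its underside; z up. On it: the chamber centred at (0, +82.5 mm), held by a 10 mm steel dowel pin on each side and under a dark steel ledge at its +y edge (ledge top 42 mm above the bench); and the clamp, whose fixed vertical column (26 mm diameter) has its axis at (0, -60 mm). The clamp's strap turns about that axis.
- chamber: Loose white plastic recording chamber, 110 x 110 x 20 mm, 0.3 kg, with a 60 mm round glass-bottomed bath in its middle and two thin steel tubes. Origin: centre of its underside. Its top lies 32.5 mm above the bench, the brass disc 34.5 mm.
- disc (a point): Centre of the top of the brass clamping disc (20 mm diameter, 2 mm proud) on the chamber's edge nearest the clamp column; 100 mm from the column's axis, towards the board's +y.
- foot (a point): Centre of the underside of the strap's black rubber foot (15 mm diameter), 100 mm from the column's axis. While the lever is up it is 37 mm above the bench, 2.5 mm higher than the disc; pushing the lever down sinks it onto the disc.
- strap: The clamp strap: a flat bright aluminium bar 22 mm wide and 10 mm thick, with a round nose, reaching 121 mm from the column's axis and 18 mm behind it. Its underside is 52.5 mm and its upper side 62.5 mm above the bench; the screw of the foot rises to 75 mm at 100 mm from the axis. Origin: on the column's axis at bench height; x points along the strap towards the foot, z up. Light friction (1.5 N at the foot): it stays where left.
- swivel (a joint): Turn of the strap (and of the lever with it) about the column, rad: 0 = swung fully away, grows as it swings over the chamber (clockwise seen from above), 1.745 = against its stop, with the strap along the board's +y and the foot centred over the disc. Starts between 0 and 0.55.
- lever (a joint): Cam lever, rad: 0 = fully up, 0.96 = fully down and level (clamped). It stays where it is left; the push needed is about 4 N at 60 mm and up to 8 N at 40 mm from its pivot, most at the end of its travel.
- lever_end (a point): Middle of the upper side of the red cam lever near its free end, 78 mm from the lever's pivot. The pivot is level, on the column's axis, 82 mm above the bench; the lever, 18 mm wide and 8 mm thick, points the opposite way to the foot (to the strap's -x) and, while up, rises outward at 55 degrees, its free end about 155 mm above the bench; fully down it is level, its upper side 90 mm above the bench.
- dish: Covered glass dish, 62 mm diameter, 16 mm high, loose on the bench by the board. Origin: centre of its underside. Leave it alone.
- saline: Small amber bottle with black cap, 32 mm diameter, 75 mm high, loose on the bench. Origin: centre of its underside. Leave it alone.
- slidebox: Green slide box, 36 x 82 x 32 mm (its x, y, z), loose on the bench. Origin: centre of its underside. Leave it alone.
Mind the look-alikes: they are no part of the job. There is more than one size of the chamber; the one meant has the size given above.

How it is judged:
On the way, in this order (a step that is already met when the one before it is completed fails the run):
1. the strap is swung over to its stop, foot above the disc, with the lever still up (value of joint swivel above 1.655 rad and value of joint lever below 0.4 rad), for 0.2 s.
2. the cam lever is pushed down and the foot presses on the chamber (value of joint lever above 0.88 rad and contact force between strap and chamber above 4 N), for 0.2 s.
At the end, for the whole second after the job is handed in: Strap within 0.09 rad of its stop, foot within 10 mm of the disc's centre, lever within 0.08 rad of fully down, foot pressing the chamber with over 4 N; chamber at rest within 5 mm and dish, bottle and slide box within 20 mm of where they stood (all of step 2 and value of joint swivel above 1.655 rad and horizontal distance between foot and disc below 0.01 m and distance of chamber from where it was at the start of the episode below 0.005 m and linear speed of chamber below 0.01 m/s and distance of each of dish, saline, slidebox from where it was at the start of the episode below 0.02 m); the robot touches nothing.
It fails at once if the lever is pushed down before the strap is over the chamber (value of joint lever above 0.4 rad and value of joint swivel below 1.6 rad).
It fails at once if the chamber is shifted, lifted or tipped (distance of chamber from where it was at the start of the episode above 0.007 m or angle between chamber's own z axis and vertical above 0.06 rad).
It fails at once if the dish, the bottle or the slide box is shifted, lifted or knocked over (distance of any of dish, saline, slidebox from where it was at the start of the episode above 0.02 m or angle between saline's own z axis and vertical above 0.3 rad).
It also fails if it takes over 59 s, if anything falls off the work surface, if the arm or the gripper's body presses on something with over 40 N, if the wrist force passes 120 N, or if a joint passes its speed limit or range.

### The arm

A 6-joint arm with a two-finger parallel gripper is mounted at the origin on the work surface. World frame = base frame: x ahead of the robot, y to its left, z up, the work surface at z = 0. Lengths are in m, angles in rad, forces in N, time in s.
With the tool pointing down it reaches from about 0.275 to 0.825 m from the base axis. Payload 4.9 kg.
Tool frame: the origin (TCP) lies midway between the tips of the shut fingers; the grasp point (between the pads) lies 19 mm behind it (grip_point_offset is the distance from the TCP to the grasp point, in m); z points along the fingers, y is the line along which they close (so a half turn about z gives the same grasp; the last joint's range is limited). The gripper opens to 85 mm and grips with 20 to 120 N. Pads are 22 mm wide; open, the fingers measure 114 mm over their backs; the gripper's body (76 mm by 85 mm) begins 54 mm behind the grasp point. The pads swing forward as they close: fully open they stand 13 mm farther back than shut.
Start: joints at [1.053, 0.326, -0.193, 1.052, 0, 1.437], TCP at [0.206, 0.51, 0.231] pointing down, gripper open.
Joint ranges: [-2.65, 2.65], [-0.97, 1.79], [-1.3, 1.35], [-1.93, 2.1], [-1.47, 1.37], [-3.14, 3.14]. Speed limits (rad/s): [2.57, 2.57, 3.14, 3.14, 3.14, 3.14].

### API

Orientations are given as a rotation vector (axis times angle).
In Python, from cell import * gives the robot as it stands. Calls block until the motion is done:
- movep(position, orientation): joint-space move of the TCP to a pose.
- move_l(position, velocity=0.15, rot=None, until_force=None): straight line of the TCP; rot=None keeps the orientation; velocity is the mean speed in m/s. With until_force (N) it stops when the force on the tool has changed by that much, and returns True; else False.
- set_joints(angles): joint-space move.
- let_go() and grab(newtons=None): open the fingers fully, or close them until they stop; newtons is the grip in N (None keeps the last).
- sleep(seconds).
- ik(position, orientation): joint angles nearest the present ones, or None.
- get_state(): the state.
- grab_frame(name): name is "side" or "top" or "wrist"; returns a dict with "img" (420x560x3 uint8, red, green, blue), "fx", "fy", "cx", "cy" (pixels), "k1" (the pictures are not rectified: a ray, as slopes to the right and down, at radius r is drawn at 1 + k1 r^2 times it, then the intrinsics apply), "cam_to_world" (4x4, takes a point from camera to world coordinates); the wrist camera has in their place "T_tool_cam" (4x4, takes a point from camera to tool coordinates, whose origin is the TCP and whose axes are the flange's). Camera axes: x right, y down, z forward; pixel columns grow to the right and rows downward; lengths in m; the calibration is good to about 2 mm. A picture is of the moment at which its call begins: read the wrist's pose just before it. There is no depth.
A pose or a line that the arm cannot do raises MotionError and nothing moves.
- sign_off(): hands the job in; it is judged then, once.
Trained networks look in the newest picture that a camera, given by its name, has taken for a name from the list of things; names that differ only in an ending like _2 or _b are one class to them, and where a whole thing is asked for, a point or a joint stands for the part that bears it (a point fixed in the world has none). Each returns a list of dicts, best first, with "score" (0 to 1); they miss things now and then, are a little off and sometimes report something else, mostly with a low value. They report only what shows in the picture. A call takes as long as a camera call. They do not tell look-alikes from the thing itself.
- spot_in(camera, name): "centre" ([column, row] in pixels, amid what is visible of it).
- silhouettes(camera, name): "mask" (420x560 bool, what is visible of it) and "centre" ([column, row] in pixels, amid what is visible of it).
- tip_of(camera, name): "centre" ([column, row] in pixels: a listed point, or the origin of a listed thing).
The state is a dict: "clock": time; "q": joint angles; "joint_velocities": joint speeds; "tau": joint torques, N m; "position": TCP position; "eef_rot": TCP orientation; "contact_force": force on the tool from outside, world axes, zero at the start; "wrist_torque": the same for the moment, N m; "finger_gap": opening from 0.0 (shut) to 1.0 (fully open); "grasp_force": force on a finger pad.
Only numpy, scipy, OpenCV 4.12 (cv2) and the standard library are available. Lean on these libraries where they do the work, as an engineer would, in place of code of your own. Each camera call takes 0.05 s, during which the arm holds its last target. There are 200 camera calls.

## Working session

There is one attempt and no reset: what is moved stays moved. The work goes in short steps, each a Python script; the robot and the scene stay as the last script left them, time stands still between calls to the robot, and variables do not carry over. Pictures are saved under pics/ and viewed, at most 10 in all, crops included, and the job is handed in when it is done.

```bash
mkdir -p pics; cat > h.py <<'E'
from cell import *
import numpy as np, cv2
def shot(cam,fn=None):
    f=grab_frame(cam)
    if fn: cv2.imwrite('pics/'+fn,f['img'][:,:,::-1])
    return f
def ray(f,px,T=None):
    T=f['cam_to_world'] if T is None else T
    T=np.array(T)
    d=np.array([(px[0]-f['cx'])/f['fx'],(px[1]-f['cy'])/f['fy']]); u=d.copy()
    for _ in range(20): u=d/(1+f['k1']*(u@u))
    return T[:3,3],T[:3,:3]@np.array([u[0],u[1],1])
def at_z(f,px,z,T=None):
    o,r=ray(f,px,T); return o+r*(z-o[2])/r[2]
def proj(f,p):
    T=np.linalg.inv(np.array(f['cam_to_world'])); c=T[:3,:3]@np.array(p)+T[:3,3]; u=c[:2]/c[2]; u=u*(1+f['k1']*(u@u))
    return np.array([u[0]*f['fx']+f['cx'],u[1]*f['fy']+f['cy']])
E
python3 - <<'E'
from h import *
Z=dict(board=0,chamber=.0125,disc=.0345,foot=.037,strap=0,lever_end=.155,dish=0,saline=0,slidebox=0)
ims=[]
for c in("top","side"):
    f=shot(c); im=f['img'][:,:,::-1].copy(); 
    for n in Z:
        for r in tip_of(c,n)[:2]:
            p=r['centre']; print(c,n,round(r['score'],2),np.round(p),at_z(f,p,Z[n])[:2].round(3))
    cv2.imwrite(f'pics/{c}0.png',im)
print(get_state()['clock'])
E
```

```text
top board 0.71 [245. 234.] [0.567 0.137]
top board 0.66 [265. 238.] [0.555 0.091]
top chamber 0.85 [194. 132.] [0.805 0.25 ]
top chamber 0.71 [226. 228.] [0.581 0.176]
top disc 0.96 [246. 233.] [0.565 0.129]
top disc 0.77 [183. 144.] [0.772 0.27 ]
top foot 0.76 [268. 285.] [0.454 0.085]
top strap 0.81 [290. 244.] [0.54  0.035]
top lever_end 0.86 [301. 222.] [0.575 0.014]
top dish 0.86 [354. 289.] [ 0.437 -0.104]
top saline 0.6 [178. 204.] [0.639 0.288]
top saline 0.51 [265. 238.] [0.555 0.09 ]
top slidebox 0.55 [358. 238.] [ 0.549 -0.119]
top slidebox 0.37 [269. 284.] [0.453 0.083]
side board 0.73 [237. 264.] [0.551 0.086]
side chamber 0.85 [294. 186.] [0.785 0.239]
side chamber 0.75 [230. 231.] [0.576 0.169]
side disc 0.88 [232. 236.] [0.565 0.13 ]
side disc 0.7 [225. 365.] [ 0.432 -0.117]
side foot 0.71 [182. 268.] [0.446 0.096]
side lever_end 0.95 [259. 224.] [0.565 0.011]
side dish 0.89 [224. 366.] [ 0.435 -0.098]
side saline 0.67 [232. 199.] [0.636 0.287]
side slidebox 0.87 [295. 340.] [ 0.555 -0.118]
1.0
```

View pics/top0.png

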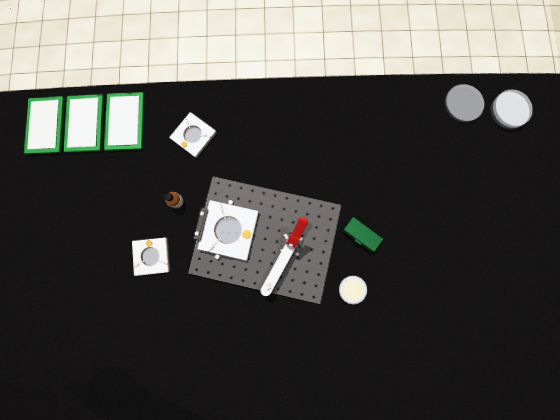

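View pics/side0.png

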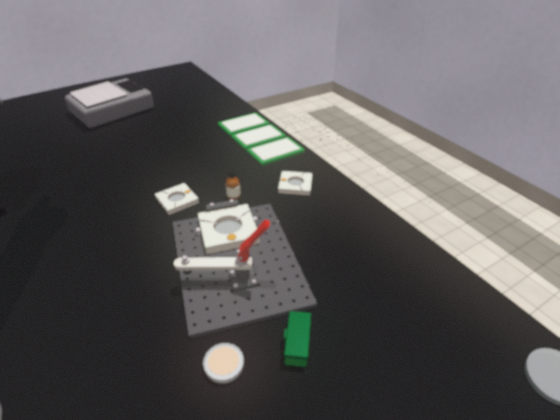

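The top view shows the board with the strap pointing lower-left (foot at about 268,285), the red lever at (301,222) and the disc at (246,233). The two small chambers and the other white items are look-alikes. From these the column axis is about (0.537, 0.034), and the strap has to swing from about 147° to 73°. I'll push it with shut fingers.

```bash
cat >> h.py <<'E'
from scipy.spatial.transform import Rotation as Ro
A=np.array([.537,.0345]); aT=np.radians(73.1); a0=np.radians(147.5)
def rv(phi):
    c,s=np.cos(phi),np.sin(phi)
    return Ro.from_matrix(np.array([[c,s,0],[s,-c,0],[0,0,-1]]).T@np.eye(3) if 0 else np.column_stack([[c,s,0],[s,-c,0],[0,0,-1]])).as_rotvec()
def pushpose(a,off,z,flip,r=.092):
    t=np.array([np.sin(a),-np.cos(a)])
    p=A+r*np.array([np.cos(a),np.sin(a)])-off*t
    return np.r_[p,z], rv(a-np.pi/2+flip)
E
python3 - <<'E'
from h import *
s=get_state(); print(Ro.from_rotvec(s['eef_rot']).as_matrix().round(2).tolist())
for fl in(0,np.pi):
    for a in(a0,aT):
        q=ik(*pushpose(a,.036,.05,fl)); print(fl,a,None if q is None else np.round(q,2))
fl=min((0,np.pi),key=lambda f:max([9 if q is None else abs(q[5]) for q in(ik(*pushpose(a,.036,.05,f)) for a in(a0,aT))]))
print(fl); open('fl','w').write(str(fl))
grab(20)
p,r=pushpose(a0,.04,.16,fl); movep(p,r)
f=grab_frame('wrist'); cv2.imwrite('pics/w1.png',f['img'][:,:,::-1])
s=get_state(); T=np.eye(4);T[:3,:3]=Ro.from_rotvec(s['eef_rot']).as_matrix();T[:3,3]=s['position'];T=T@np.array(f['T_tool_cam'])
for n,z in dict(disc=.0345,foot=.037,strap=0,lever_end=.155,chamber=.0125).items():
    for d in tip_of('wrist',n)[:2]: print(n,round(d['score'],2),np.round(d['centre']),at_z(f,d['centre'],z,T)[:2].round(4))
print(s['clock'],s['position'],s['contact_force'])
E
```

```text
[[-0.93, 0.37, -0.0], [0.37, 0.93, -0.0], [-0.0, -0.0, -1.0]]
0 2.5743606466916362 [-0.05  0.36 -0.7   0.51  0.    2.09]
0 1.2758356832078548 [ 0.11  0.51 -0.43  0.63  0.   -2.74]
3.141592653589793 2.5743606466916362 [-0.05  0.36 -0.7   0.51 -0.   -1.05]
3.141592653589793 1.2758356832078548 [ 0.11  0.51 -0.43  0.63  0.    0.41]
3.141592653589793
disc 0.83 [212. 347.] [0.5651 0.1325]
foot 0.82 [288. 240.] [0.451 0.08 ]
strap 0.84 [177. 231.] [0.5384 0.034 ]
lever_end 0.69 [ 29. 333.] [0.5648 0.0092]
3.95 [0.4380467  0.05062723 0.16010364] [-0.56823569  0.9762415  -0.25219112]
```

View pics/w1.png

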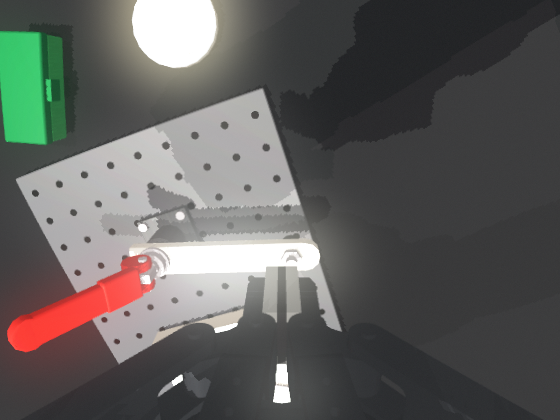

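The wrist view shows the strap from (130,258) to (318,256), with the fingertips (283,270) on its outer side. The wrist estimates agree with the earlier ones, so I'll lower beside the strap and sweep it round.

```bash
python3 - <<'E'
from h import *
fl=float(open('fl').read())
p,r=pushpose(a0,.042,.05,fl); print(move_l(p,.12,r,until_force=6))
F0=np.array(get_state()['contact_force'])
for a in np.linspace(a0,aT+.12,10):
    p,r=pushpose(a,.022,.05,fl); hit=move_l(p,.07,r,until_force=12)
    s=get_state(); print(round(a,2),hit,(s['contact_force']-F0).round(1),round(s['clock'],1))
    if hit: break
E
```

```text
False
2.57 False [ 0.2  0.2 -0.3] 5.7
2.44 False [-0.6 -0.3 -0.8] 6.0
2.31 False [-1.3  0.   0.4] 6.3
2.18 False [-0.7 -0.2 -0.6] 6.7
2.05 False [-0.9 -0.   0.1] 7.0
1.92 False [-0.9 -0.1 -0.1] 7.3
1.79 False [-0.5 -0.5 -1.6] 7.7
1.66 False [-0.4 -0.1  0.6] 8.0
1.53 False [-1.7 -0.8  0. ] 8.3
1.4 False [-0.7 -0.8  0.2] 8.6
```

```bash
python3 - <<'E'
from h import *
fl=float(open('fl').read())
F0=np.array(get_state()['contact_force'])
for a in np.linspace(aT+.08,aT-.12,6):
    p,r=pushpose(a,.022,.05,fl); hit=move_l(p,.04,r,until_force=10)
    s=get_state(); print(round(a,2),hit,(s['contact_force']-F0).round(1),round(s['clock'],1),s['position'])
    if hit: break
sleep(.3)
f=shot('top'); cv2.imwrite('pics/t2.png',cv2.resize(f['img'][160:320,160:400,::-1],None,fx=3,fy=3))
for n,z in dict(disc=.0345,foot=.037,strap=0,lever_end=.155).items():
    for d in tip_of('top',n)[:1]: print(n,round(d['score'],2),at_z(f,d['centre'],z)[:2].round(4))
E
```

```text
1.36 False [-0.3 -0.1 -0.8] 8.9 [0.5346702  0.12897033 0.04993598]
1.32 False [-0.4  0.7 -0.6] 9.1 [0.53874046 0.12903141 0.04998235]
1.28 False [-5.5  2.2  2. ] 9.4 [0.53966584 0.12946819 0.04946353]
1.24 False [-13.4   3.3   7.9] 9.6 [0.54017015 0.13003099 0.04904375]
1.2 False [-19.3   6.3  12.3] 9.9 [0.54063785 0.13054793 0.04853954]
1.16 False [-27.1   9.5  19.2] 10.1 [0.54116363 0.13098882 0.04824485]
disc 0.78 [0.7722 0.2681]
foot 0.77 [0.5631 0.1277]
strap 0.87 [0.5405 0.0318]
lever_end 0.6 [ 0.5307 -0.0151]
```

View pics/t2.png

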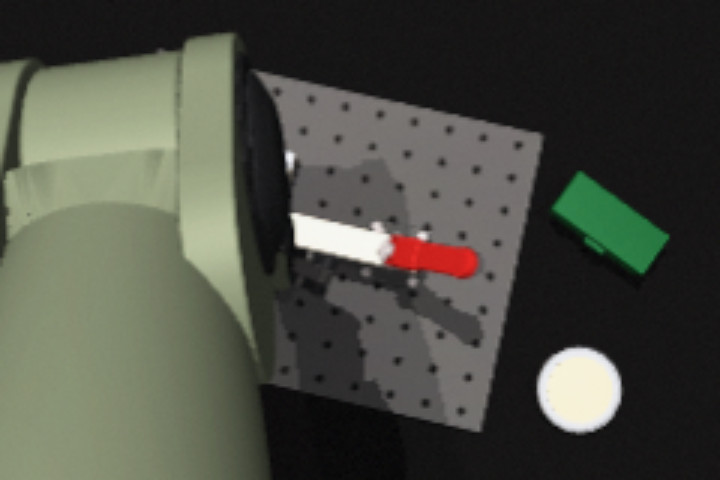

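The strap is at its stop: the force climbs while the tool barely moves. The image shows it in line with the board, lever up and trailing at (430,255) in the crop. I'll back off, rise, and push the lever along its arc.

```bash
cat >> h.py <<'E'
def levpose(th,cl,phi,d=.062,h=.011):
    u=np.array([np.cos(aT),np.sin(aT)])
    s=d*np.cos(th)-(.008+cl)*np.sin(th)-h; z=.082+d*np.sin(th)+(.008+cl)*np.cos(th)
    return np.r_[A-s*u,z],rv(phi)
E
python3 - <<'E'
from h import *
fl=float(open('fl').read())
p,r=pushpose(aT,.04,.05,fl); move_l(p,.08,r)
p[2]=.2; move_l(p,.2)
t0=np.radians(55)
phi=min((aT,aT+np.pi),key=lambda f:9 if (q:=ik(*levpose(t0,.015,f))) is None else abs(q[5])); print(phi)
p,r=levpose(t0,.018,phi); movep(np.r_[p[:2],.2],r); 
f=shot('side'); cv2.imwrite('pics/s3.png',cv2.resize(f['img'][140:340,120:360,::-1],None,fx=3,fy=3))
print(proj(f,np.r_[A,.0825]),proj(f,levpose(t0,0,phi,h=0)[0]))
f=shot('top')
for c in ('top','side'):
  for n,z in dict(foot=.037,strap=0,lever_end=.155).items():
    g=f if c=='top' else grab_frame('side')
    for d in tip_of(c,n)[:1]: print(c,n,round(d['score'],2),at_z(g,d['centre'],z)[:2].round(4))
s=get_state();print(s['clock'],s['q'])
E
```

```text
4.417428336797648
[239.9065779  253.03924038] [240.83030532 241.26152026]
side foot 0.55 [0.5631 0.1368]
side strap 0.92 [0.5366 0.0385]
side lever_end 0.47 [ 0.52   -0.0138]
14.1917 [-7.89733079e-02  3.25396042e-01 -2.77269269e-01  9.68062227e-01
 -2.42239843e-05 -1.35483546e+00]
```

View pics/s3.png

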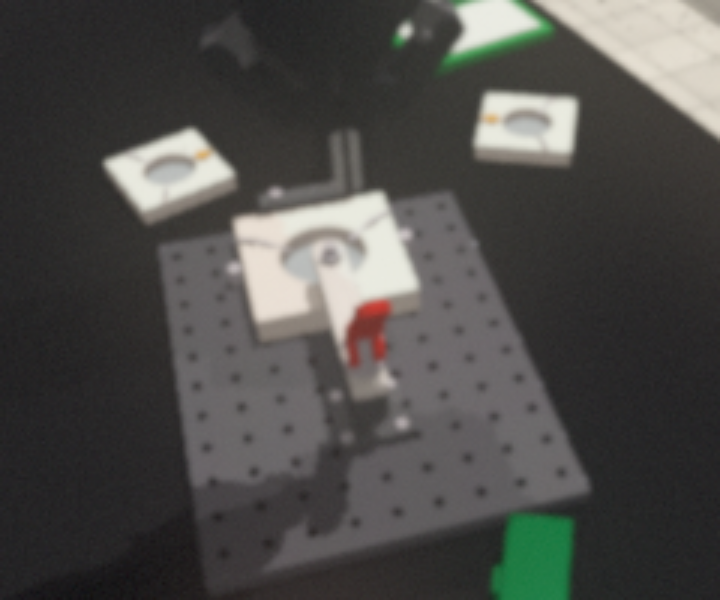

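The side view shows the strap over the chamber, lever up at (370,320) in the crop. My predicted column is a few mm left of it, so I'll shift the axis 3 mm in x and push the lever.

```bash
sed -i 's/A=np.array(\[.537,.0345\])/A=np.array([.540,.0345])/' h.py; python3 - <<'E'
from h import *
phi=4.417428336797648
p,r=levpose(np.radians(55),.018,phi); move_l(np.r_[p[:2],.2],.1,r); print(move_l(p,.08,until_force=10))
F0=np.array(get_state()['contact_force'])
for th in np.radians(np.r_[55,47:-1:-8,2,0]):
    p,r=levpose(th,0,phi); hit=move_l(p,.05,until_force=25)
    s=get_state(); print(round(th,2),hit,(s['contact_force']-F0).round(1),np.round(s['position']-p,4),round(s['clock'],1))
    if hit: break
E
```

```text
False
0.96 False [ 0.9 -0.5 -0.6] [-0.0002 -0.0003 -0.0001] 15.8
0.82 False [-0.2  0.  -0.3] [ 0.     -0.0003 -0.    ] 16.1
0.68 False [-0.3 -0.3 -0.2] [-0.0003 -0.0003 -0.0003] 16.4
0.54 False [-0.2 -0.5  0. ] [-0.0005 -0.0001 -0.0004] 16.7
0.4 False [ 0.  -0.1 -0.2] [-0.0004 -0.     -0.0004] 17.1
0.26 False [-0.7 -0.4 -0. ] [-0.0003 -0.     -0.0003] 17.4
0.12 False [ 0.4 -0.5 -0.5] [-0.0002  0.     -0.0003] 17.7
0.03 False [-0.5 -0.4 -0.3] [-0.0001  0.     -0.0002] 18.0
0.0 False [-1.2 -0.3  2. ] [-0.0001  0.     -0.    ] 18.2
```

```bash
python3 - <<'E'
from h import *
f=shot('side'); cv2.imwrite('pics/s4.png',cv2.resize(f['img'][140:340,120:360,::-1],None,fx=3,fy=3))
s=get_state(); print(s['position'],s['contact_force'],proj(f,s['position']))
E
```

```text
[ 0.52509881 -0.01424119  0.08998144] [-0.70003401  0.58764306  2.38168171] [246.59289879 270.53517752]
```

View pics/s4.png

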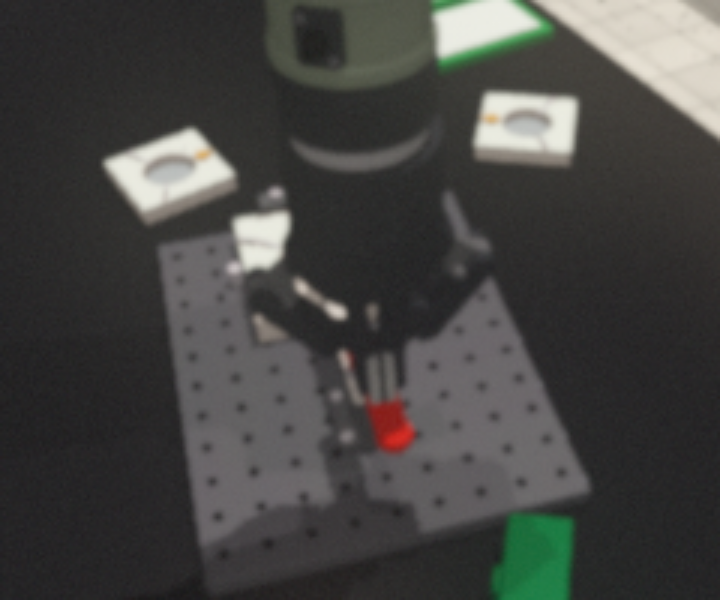

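The lever (390,425 in the crop) is down under the fingertips. I'll press a little further to finish the travel, then back off and check.

```bash
python3 - <<'E'
from h import *
p=np.array(get_state()['position'])
for k in range(1,7):
    q=p.copy(); q[2]-=.0015*k; hit=move_l(q,.02,until_force=20)
    s=get_state(); F=s['contact_force']; print(k,hit,np.round(F,1),s['position'].round(4) if hasattr(s['position'],'round') else s['position'])
    if hit or F[2]>28: break
sleep(.4)
p[2]=.25; move_l(p,.15); 
movep(np.array([.42,-.02,.3]),get_state()['eef_rot'])
f=shot('side'); cv2.imwrite('pics/s5.png',cv2.resize(f['img'][180:320,160:340,::-1],None,fx=4,fy=4))
for n,z in dict(lever_end=.09,foot=.035,chamber=.0125,disc=.0345).items():
    for d in tip_of('side',n)[:2]: print(n,round(d['score'],2),np.round(d['centre']),at_z(f,d['centre'],z)[:2].round(4))
for dg in(0,3,6,10,15):
    t=np.radians(dg);u=np.array([np.cos(aT),np.sin(aT)]);print(dg,proj(f,np.r_[A-u*(.078*np.cos(t)-.008*np.sin(t)),.082+.078*np.sin(t)+.008*np.cos(t)]).round(1))
print(get_state()['clock'])
E
```

```text
1 False [-3.1  0.2 12.8] [ 0.5253 -0.0144  0.0896]
2 False [-7.1 -0.3 21.6] [ 0.5255 -0.0145  0.0893]
3 False [-9.4 -0.3 31.9] [ 0.5256 -0.0146  0.089 ]
lever_end 0.8 [248. 282.] [ 0.5161 -0.037 ]
foot 0.97 [230. 234.] [0.5631 0.139 ]
chamber 0.69 [294. 186.] [0.784  0.2357]
chamber 0.65 [230. 233.] [0.5737 0.1638]
disc 0.93 [232. 236.] [0.5656 0.1308]
disc 0.85 [283. 178.] [0.7622 0.2536]
0 [249.8 282.8]
3 [249.6 280.9]
6 [249.4 278.8]
10 [249.1 276. ]
15 [248.6 272.2]
21.45
```

View pics/s5.png

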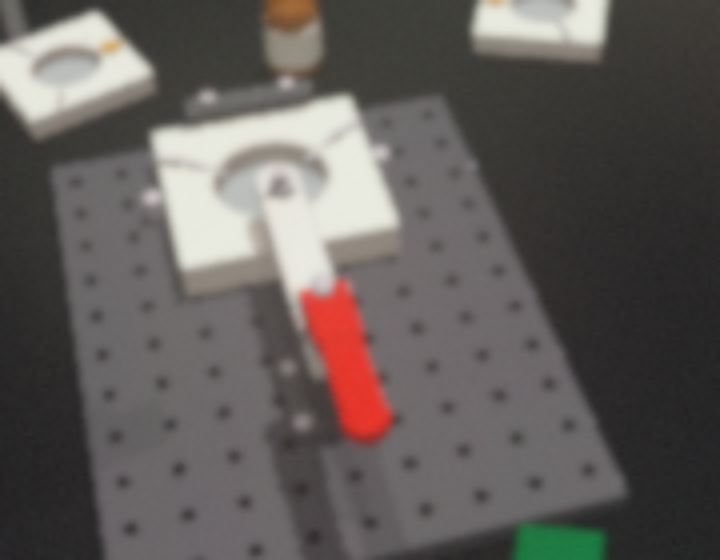

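The lever lies level, its end at (248,282) against (249.8,282.8) predicted for fully down. The strap runs along the board with the foot over the disc, the chamber is seated, and the arm is clear.

```bash
python3 -c "
from cell import *
print(sign_off())"
```

```text
the job is handed in; nothing more can be done
None
```

I swung the strap to its stop, then pushed the cam lever fully down and handed the job in. In the last picture the foot was over the disc and the chamber looked seated. I had no reading of the foot's force on the chamber, and the hand-in returned no verdict.

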